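# Rearrange three clock parts on their photo plinths

## Robot

A 7-joint arm with a two-finger parallel gripper is mounted at the origin on the work surface. World frame = base frame: x ahead of the robot, y to its left, z up, the work surface at z = 0. Lengths are in m, angles in rad, forces in N, time in s.
With the tool pointing down it reaches from about 0.35 to 0.9 m from the base axis. Payload 19.9 kg.
Tool frame: the origin (TCP) lies at the very end of the fingers, on their centre line; the grasp point (between the pads) lies 19 mm behind it; z points along the fingers, y is the line along which they close (so a half turn about z gives the same grasp; the last joint's range is limited). The gripper opens to 85 mm and grips with 20 to 120 N. Pads are 22 mm wide; open, the fingers measure 114 mm over their backs; the gripper's body (76 mm by 85 mm) begins 54 mm behind the grasp point. The pads swing forward as they close: fully open they stand 13 mm farther back than shut.
Start: joints at [-1.351, 0.417, -0.01, 1.614, 0.005, 1.111, -0.053], TCP at [0.161, 0.604, 0.231] pointing down, gripper open.
Joint ranges: [-2.81, 2.81], [-0.39, 2.02], [-1.27, 1.25], [0.06, 2.57], [-1.19, 4.33], [0.19, 2], [-2.82, 2.82]. Speed limits (rad/s): [1.89, 1.89, 2.39, 2.39, 3.01, 3.01, 3.01].

## Interface

Orientations are given as a unit quaternion [x, y, z, w].
In Python, from workcell import ctrl, cams, observe gives the robot as it stands (ctrl), with the cameras (cams) and the readings as plain functions.
- The arm moves only by the tool step_hand, called after "Call:" by a JSON object that holds its "method" and its "body", one argument or row to a line. Schema: {"type":"object","properties":{"ticks":{"type":"object","properties":{"moves":{"type":"array","items":{"type":"array","items":{"type":"number"},"minItems":6,"maxItems":6},"minItems":1,"maxItems":12}},"additionalProperties":false,"required":["moves"]},"aperture":{"type":"number"},"grip_force":{"type":"number"},"only":{"type":"string"},"quiet":{"type":"boolean"},"lines":{"type":"string"}},"required":["ticks"],"additionalProperties":false}. ticks is an object whose key "moves" holds a list of rows, 1 to 12 of them, each of 6 numbers: dx, dy, dz in fractions of the full range, 1 being 25 cm, then a rotation vector rx, ry, rz in normalised numbers (1 is 90 degrees); each row shifts and turns the commanded pose from where the row before left it, along the tool's axes as they then stand; what a row does not reach is not made up. A row lasts 1/12 s, in which the tool goes at most 0.0417 m and 0.125 rad, less where a joint would pass 70% of its speed; a pose out of reach is approached as far as the arm can. aperture is the finger opening in m, set as the call begins (left out keeps the last). The fingers move at their own pace and stop on an object; grip_force is the grip in N (left out, the last holds). Time passes only in rows, so rows that do not move let the fingers close. The tool returns the time, the measured TCP pose, the force, the opening and the grip force at its end. only (a regular expression) keeps the lines of the reply that match it, lines (a string "A,B") keeps lines A to B, and quiet returns only ok. A shift or turn number past 1, either way, is cut back to 1. Input that does not fit is refused with a message, and nothing moves.
- observe(): the state, without advancing time (a new reading comes with each control period).
- cams.grab_frame(name): name is "scene" or "top" or "wrist"; returns (picture, depth): 420x560x3 uint8, blue, green, red; 420x560 float32, m along the optical axis (not along the pixel's ray), 0 where there is no reading.
- cams.camera_params(name): a dict with "intrinsics" (3x3 intrinsics, pixels), "xyz" and "orientation" of the camera in the world. Camera axes: x right, y down, z forward; pixel columns grow to the right and rows downward; lengths in m; the calibration is good to about 2 mm. The wrist camera is an equidistant fisheye: a pixel r from the principal point sees the ray r / f radians off the axis. A picture is of the moment at which its call begins: read the wrist's pose just before it. camera_params takes no time and is no camera call; for the wrist camera it gives the pose at the moment of the call.
- ctrl.job_done(): hands the job in; it is judged then, once.
The state is a dict: "time_s": time; "joint_positions": joint angles; "joint_velocities": joint speeds; "joint_torque": joint torques, N m; "tcp_pos": TCP position; "tool_rot": TCP orientation; "force": force on the tool from outside, world axes, zero at the start; "wrist_torque": the same for the moment, N m; "finger_gap": finger opening in m; "grip_force": force on a finger pad.
Only numpy, scipy, OpenCV 4.12 (cv2) and the standard library are available. Lean on these libraries where they do the work, as an engineer would, in place of code of your own. Each camera call takes 0.05 s, during which the arm holds its last target. There are 200 camera calls.

## Task

The three brass clock parts stand on the wrong plinths for the group photograph. Move them round so that the tallest part (the finial) stands on the lowest plinth, the middle one (the weight) on the middle plinth and the shortest (the spring barrel) on the highest plinth, each upright and centred on the grey disc, so that their tops come level. Each plinth holds only one part, so park one on the round cork mat on the way; never set a part on the bare table or tip it over, and leave the camera lens and the loupe standing where they are.

Things in the scene. Friction and masses are not known exactly. Their poses are not given: they have to be found in the camera images.
- finial: Tall turned brass clock finial, 105 mm high, about 0.25 kg: foot disc 48 mm across and 7 mm high, plain round body 34 mm across from 12 to 80 mm up (grip here, about 62 mm up, so that its top stays clear of the gripper's palm), small ball tip above. Loose, upright at the start. Origin at the centre of its underside, z up along its axis. Starts on the high plinth, up to 9 mm off centre.
- weight: Brass clock weight, 80 mm high, about 0.4 kg: plain cylinder 40 mm across and 56 mm high (grip here, about 38 mm up) with a steel wire eye (24 mm across) on top. Loose, upright at the start. Origin at the centre of its underside, z up along its axis. Starts on the low plinth, up to 9 mm off centre.
- barrel: Brass mainspring barrel, 55 mm high, about 0.3 kg: toothed wheel 68 mm across and 6 mm thick at the bottom, drum 48 mm across from 6 to 42 mm up (grip here, about 32 mm up, fingertips above the wheel), steel arbor 11 mm across on top. Loose, upright at the start. Origin at the centre of its underside, z up along its axis. Starts on the middle plinth, up to 9 mm off centre.
- plinth_low: Low white plinth, a square slab 96 x 96 mm, 20 mm high. Fixed. Origin at the centre of its underside, z up. A thin grey disc 68 mm across marks the centre of its top (look only).
- plinth_mid: Middle white plinth, a round block 92 mm across, 45 mm high. Fixed. Origin at the centre of its underside, z up. A thin grey disc 68 mm across marks the centre of its top (look only).
- plinth_high: High white plinth, a square block 76 x 76 mm, 70 mm high. Fixed. Origin at the centre of its underside, z up. A thin grey disc 68 mm across marks the centre of its top (look only).
- mat: Parking place: round brown cork mat 110 mm across, 10 mm thick, empty at the start. Fixed. Origin at the centre of its underside.
- lens: Black camera lens with a bare-metal foot ring, standing on end, 68 mm across, 70 mm high, loose; it stands among the plinths and must stay where it is. Origin at the centre of its underside.
- loupe: Small metal loupe standing on the table nearer the robot, 38 mm across, 34 mm high, loose; must stay where it is. Origin at the centre of its underside.

How it is judged:
On the way:
1. one of the three parts stands on the cork mat, released (((horizontal distance between finial and mat below 0.04 m and z of finial in the frame of mat between 0.006 and 0.014 m and angle between finial's own z axis and vertical below 0.1 rad and linear speed of finial below 0.02 m/s and angular speed of finial below 0.2 rad/s and contact force between finial and the fingers below 0.05 N) or (horizontal distance between weight and mat below 0.04 m and z of weight in the frame of mat between 0.006 and 0.014 m and angle between weight's own z axis and vertical below 0.1 rad and linear speed of weight below 0.02 m/s and angular speed of weight below 0.2 rad/s and contact force between weight and the fingers below 0.05 N) or (horizontal distance between barrel and mat below 0.04 m and z of barrel in the frame of mat between 0.006 and 0.014 m and angle between barrel's own z axis and vertical below 0.1 rad and linear speed of barrel below 0.02 m/s and angular speed of barrel below 0.2 rad/s and contact force between barrel and the fingers below 0.05 N))), for 0.2 s.
At the end, for the whole second after the job is handed in: The finial stands on the low plinth, the weight on the middle plinth and the barrel on the high plinth, each upright (within 0.1 rad), within 15 mm of the plinth's centre, resting on its top, released and still (horizontal distance between finial and plinth_low below 0.015 m and z of finial in the frame of plinth_low between 0.016 and 0.024 m and angle between each of finial, weight, barrel's own z axis and vertical below 0.1 rad and linear speed of each of finial, weight, barrel below 0.02 m/s and angular speed of each of finial, weight, barrel below 0.2 rad/s and contact force between each of finial, weight, barrel and the fingers below 0.05 N and horizontal distance between weight and plinth_mid below 0.015 m and z of weight in the frame of plinth_mid between 0.041 and 0.049 m and horizontal distance between barrel and plinth_high below 0.015 m and z of barrel in the frame of plinth_high between 0.066 and 0.074 m); the robot touches nothing.
It fails at once if a clock part is tipped over (angle between any of finial, weight, barrel's own z axis and vertical above 0.6 rad).
It fails at once if a clock part is put or dropped on the bare table (height (world z) of any of finial, weight, barrel below 0.006 m).
It fails at once if the camera lens is moved or knocked over (distance of lens from where it was at the start of the episode above 0.02 m or angle between lens's own z axis and vertical above 0.5 rad).
It fails at once if the loupe is moved or knocked over (distance of loupe from where it was at the start of the episode above 0.02 m or angle between loupe's own z axis and vertical above 0.5 rad).
It also fails if it takes over 122 s, if anything falls off the work surface, if the arm or the gripper's body presses on something with over 40 N, if the wrist force passes 120 N, or if a joint passes its speed limit or range.

## Working session

There is one attempt and no reset: what is moved stays moved. The work goes in short steps, Python scripts to look and compute and a tool call to move; the robot and the scene stay as the last step left them, time stands still between calls to the robot, and variables do not carry over. Pictures are saved under pics/ and viewed, at most 14 in all, crops included, and the job is handed in when it is done.

```bash
ls; mkdir -p pics; cat > h.py <<'E'
import numpy as np,cv2
from scipy.spatial.transform import Rotation as R
from workcell import ctrl, cams, observe
def cloud(n):
    p=cams.camera_params(n); im,d=cams.grab_frame(n)
    K=np.array(p['intrinsics']); v,u=np.mgrid[:420,:560]
    c=np.dstack([(u-K[0,2])/K[0,0]*d,(v-K[1,2])/K[1,1]*d,d])
    w=c@R.from_quat(p['orientation']).as_matrix().T+np.array(p['xyz'])
    w[d==0]=np.nan
    return im,w
E
python3 - <<'E'
from h import *
for n in ['top','scene']:
    im,w=cloud(n); cv2.imwrite(f'pics/{n}0.png',im); np.save(n+'0.npy',w)
    p=cams.camera_params(n);print(n,p['xyz'],p['orientation'])
s=observe();print(s['tcp_pos'],s['tool_rot'],s['time_s'],s['finger_gap'])
E
```

```text
pics
workcell.py
top [0.44738226 0.01336284 0.73246956] [-0.69623953  0.71514052 -0.04353229  0.04392607]
scene [ 1.00897785 -0.17510989  0.72767809] [ 0.76783246  0.54130113 -0.19122664 -0.28435678]
[0.16107266 0.60354057 0.23070926] [ 1.30016747e-01  9.91511633e-01 -5.71955345e-04 -2.01605127e-05] 0.1 0.08528003221924425
```

View pics/top0.png

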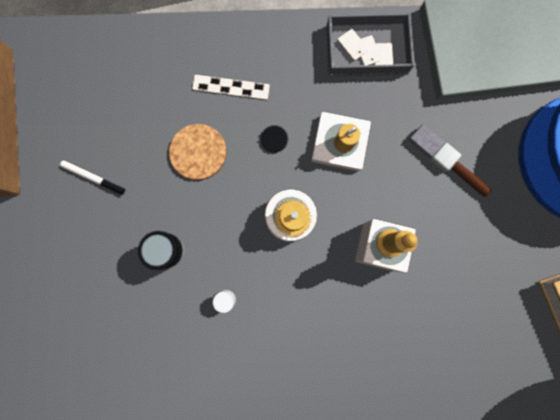

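View pics/scene0.png

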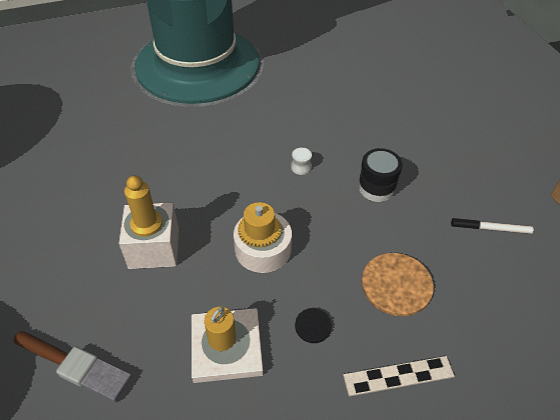

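The top view shows the weight on the low plinth at (342,140), the barrel on the middle one at (291,216) and the finial on the high one at (388,246). The mat is at (198,152), the lens at (158,250) and the loupe at (224,301); a flat lens cap lies at (274,139).

```bash
python3 - <<'E'
from h import *
for n in ['top','scene']:
    w=np.load(n+'0.npy'); P=w.reshape(-1,3)
    im=cv2.imread(f'pics/{n}0.png'); 
    t=np.load('top0.npy')
    print(n,'table z',np.nanmedian(P[:,2]))
    def rep(name,c,zlo,zhi,r):
        m=(np.hypot(P[:,0]-c[0],P[:,1]-c[1])<r)&(P[:,2]>zlo)&(P[:,2]<zhi)
        q=P[m]; 
        if len(q)<8: print(name,len(q));return
        q2=q[:,:2].astype(np.float32)
        (cx,cy),rad=cv2.minEnclosingCircle(q2); rc=cv2.minAreaRect(q2)
        print(name,len(q),'mean',q.mean(0).round(4),'circ',np.round([cx,cy,rad],4),'rect',np.round(rc[0],4),np.round(rc[1],4),round(rc[2],1))
    g=lambda u,v:t[v-2:v+3,u-2:u+3].reshape(-1,3)
    for name,(u,v),bands,r in [('mat',(198,152),[(.006,.014)],.075),
      ('low',(330,150),[(.016,.024)],.08),('weight',(346,140),[(.05,.072),(.072,.08),(.083,.105)],.05),
      ('mid',(291,216),[(.041,.048),(.049,.054)],.065),('barrel',(292,217),[(.06,.083),(.084,.09),(.095,.105)],.04),
      ('high',(385,245),[(.066,.074)],.065),('finial',(390,243),[(.0745,.08),(.085,.15),(.152,.18)],.05),
      ('lens',(158,250),[(.06,.075)],.06),('loupe',(224,301),[(.028,.04)],.04)]:
        c=np.nanmedian(g(u,v),0)
        for b in bands: rep(name+str(b),c,*b,r)
E
```

```text
top table z -9.799711385760634e-05
mat(0.006, 0.014) 2457 mean [0.6548 0.1515 0.0096] circ [0.6556 0.152  0.0552] rect [0.6551 0.1515] [0.1083 0.1085] 68.3
low(0.016, 0.024) 1786 mean [ 0.6629 -0.1194  0.0196] circ [ 0.6672 -0.1251  0.0662] rect [ 0.6669 -0.1255] [0.096  0.0965] 76.7
weight(0.05, 0.072) 89 mean [ 0.648  -0.1214  0.0611] circ [ 0.6579 -0.1279  0.0195] rect [ 0.6507 -0.124 ] [0.0389 0.0165] 61.4
weight(0.072, 0.08) 335 mean [ 0.6598 -0.1286  0.0756] circ [ 0.661  -0.1289  0.0203] rect [ 0.6613 -0.1292] [0.0379 0.0387] 86.4
weight(0.083, 0.105) 41 mean [ 0.6598 -0.1282  0.0952] circ [ 0.6613 -0.1293  0.0114] rect [ 0.6609 -0.1295] [0.0046 0.0226] 30.2
mid(0.041, 0.048) 993 mean [ 0.5282 -0.0191  0.0446] circ [ 0.5234 -0.0228  0.0458] rect [ 0.5236 -0.0229] [0.0903 0.0892] 87.8
mid(0.049, 0.054) 342 mean [ 0.5125 -0.0231  0.0508] circ [ 0.517  -0.0258  0.034 ] rect [ 0.5171 -0.0259] [0.0662 0.0664] 55.4
barrel(0.06, 0.083) 25 mean [ 0.5001 -0.0169  0.0714] circ [ 0.5087 -0.0209  0.0216] rect [ 0.5029 -0.0177] [0.043  0.0147] 61.1
barrel(0.084, 0.09) 564 mean [ 0.5167 -0.
[... 2364 characters left out ...]
 0.4649 -0.1872  0.0517] rect [ 0.464  -0.1879] [0.0763 0.0787] 74.3
finial(0.0745, 0.08) 189 mean [ 0.4795 -0.1891  0.078 ] circ [ 0.4691 -0.1893  0.0245] rect [ 0.4731 -0.1886] [0.0391 0.0466] 1.7
finial(0.085, 0.15) 697 mean [ 0.4806 -0.1884  0.1189] circ [ 0.4691 -0.1889  0.0176] rect [ 0.4737 -0.19  ] [0.0338 0.0244] 74.4
finial(0.152, 0.18) 328 mean [ 0.4732 -0.1885  0.1631] circ [ 0.4701 -0.1898  0.0165] rect [ 0.4728 -0.1884] [0.0288 0.0275] 88.5
lens(0.06, 0.075) 1035 mean [0.471  0.2087 0.0697] circ [0.4666 0.2104 0.0359] rect [0.4671 0.2115] [0.0674 0.0699] 78.6
loupe(0.028, 0.04) 261 mean [0.375  0.1024 0.034 ] circ [0.3732 0.1041 0.0193] rect [0.3736 0.1029] [0.0344 0.0367] 70.2
```

Units first: shifts go in shares of 25 cm and turns go in shares of 90 degrees. So -0.033 m / 0.25 = -0.132, -0.0225 m / 0.25 = -0.09, -0.087 rad / 1.5708 = -0.0554.

Call:
{"method": "step_hand", "body": {
  "ticks": {"moves":[[0,0,0,0,0,-0.0554],[0,0,0,0,0,-0.0554],[0,0,0,0,0,-0.0554],[-0.09,-0.132,0,0,0,0],[-0.09,-0.132,0,0,0,0],[-0.09,-0.132,0,0,0,0],[-0.09,-0.132,0,0,0,0],[-0.09,-0.132,0,0,0,0],[-0.09,-0.132,0,0,0,0],[-0.09,-0.132,0,0,0,0],[-0.09,-0.132,0,0,0,0],[-0.09,-0.132,0,0,0,0]]},
  "aperture": 0.085,
  "grip_force": 60
}}

```text
time_s: 1.1
tcp_pos: [0.3643, 0.305, 0.2313]
tool_rot: [-0.0, 1.0, 0.0, -0.0]
force: [1.6, 0.5, 1.3]
finger_gap: 0.0848
grip_force: 0.0
```

```bash
cat >> h.py <<'E'
def go(x,y,z):
    "remaining move to a world TCP target, in tool axes"
    s=observe(); r=R.from_quat(s['tool_rot'])
    print('tool d',r.inv().apply(np.array([x,y,z])-s['tcp_pos']).round(4),'yawfix',(r.inv()*R.from_quat([0,1,0,0])).as_rotvec().round(4),'t',s['time_s'])
E
```

```bash
python3 -c "
from h import *
go(.662,-.129,.231)"
```

```text
tool d [-2.976e-01 -4.341e-01  3.000e-04] yawfix [ 0.     -0.0001  0.0003] t 1.1
```

Converted, -0.0343 m / 0.25 = -0.1372, -0.0235 m / 0.25 = -0.094.

Call:
{"method": "step_hand", "body": {
  "ticks": {"moves":[[-0.094,-0.1372,0,0,0,0],[-0.094,-0.1372,0,0,0,0],[-0.094,-0.1372,0,0,0,0],[-0.094,-0.1372,0,0,0,0],[-0.094,-0.1372,0,0,0,0],[-0.094,-0.1372,0,0,0,0],[-0.094,-0.1372,0,0,0,0],[-0.094,-0.1372,0,0,0,0],[-0.094,-0.1372,0,0,0,0],[-0.094,-0.1372,0,0,0,0],[-0.048,-0.072,0,0,0,0],[0,0,0,0,0,0]]}
}}

```text
time_s: 2.1
tcp_pos: [0.6119, -0.0594, 0.2306]
tool_rot: [0.003, 1.0, -0.001, -0.0]
force: [0.7, 0.0, -1.2]
finger_gap: 0.0852
grip_force: 0.0
```

```bash
python3 -c "
from h import *
go(.662,-.129,.039)"
```

```text
tool d [-0.0505 -0.0688  0.1918] yawfix [-0.0025 -0.0005 -0.0055] t 2.1
```

Converted, 0.04 m / 0.25 = 0.16, 0.03 m / 0.25 = 0.12, -0.0055 rad / 1.5708 = -0.0035.

Call:
{"method": "step_hand", "body": {
  "ticks": {"moves":[[-0.068,-0.092,0,0,0,0],[-0.068,-0.092,0,0,0,0],[-0.066,-0.0912,0,0,0,-0.0035],[0,0,0.12,0,0,0],[0,0,0.16,0,0,0],[0,0,0.12,0,0,0],[0,0,0.04,0,0,0],[0,0,0,0,0,0]]}
}}

```text
time_s: 2.77
tcp_pos: [0.6599, -0.1223, 0.1188]
tool_rot: [-0.003, 1.0, 0.0, -0.002]
force: [-0.1, 0.4, 0.3]
finger_gap: 0.085
grip_force: 0.0
```

```bash
python3 - <<'E'
from h import *
go(.662,-.129,.039)
im,w=cloud('scene'); cv2.imwrite('pics/s1.png',im)
E
```

```text
tool d [-0.0024 -0.0068  0.0798] yawfix [ 0.0004 -0.0045  0.006 ] t 2.7667
```

View pics/s1.png

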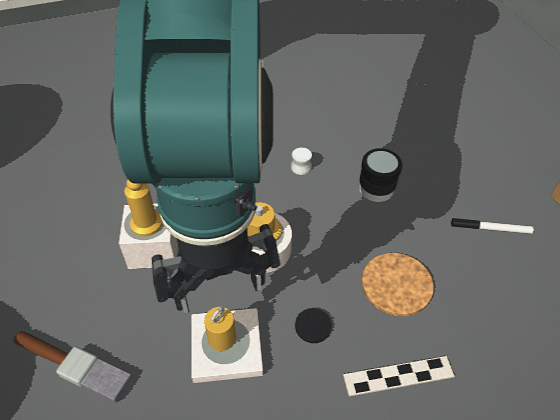

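The gripper hangs open above the weight (220,330) and the neighbours are undisturbed. I correct the last few mm, then go down.

Converted, -0.0068 m / 0.25 = -0.0272, -0.0024 m / 0.25 = -0.0096, 0.006 rad / 1.5708 = 0.0038.

Call:
{"method": "step_hand", "body": {
  "ticks": {"moves":[[-0.0096,-0.0272,0,0,0,0.0038],[0,0,0,0,0,0]]}
}}

```text
time_s: 2.98
tcp_pos: [0.665, -0.1313, 0.1238]
tool_rot: [0.001, 1.0, -0.001, 0.002]
force: [1.4, -1.4, -0.9]
finger_gap: 0.0848
grip_force: 0.0
```

```bash
python3 -c "
from h import *
go(.662,-.129,.039)"
```

```text
tool d [0.0033 0.0024 0.0848] yawfix [-0.0012  0.0033 -0.0017] t 2.9833
```

Call:
{"method": "step_hand", "body": {
  "ticks": {"moves":[[0,0,0,0,0,0],[0,0,0,0,0,0],[0,0,0,0,0,0],[0,0,0,0,0,0],[0,0,0,0,0,0],[0,0,0,0,0,0]]}
}}

```text
time_s: 3.48
tcp_pos: [0.6637, -0.1295, 0.1214]
tool_rot: [0.0, 1.0, -0.0, 0.0]
force: [-0.2, -0.1, -0.2]
finger_gap: 0.0853
grip_force: 0.0
```

```bash
python3 -c "
from h import *
go(.662,-.129,.039)"
```

```text
tool d [0.0017 0.0005 0.0824] yawfix [-0.      0.     -0.0001] t 3.4833
```

Converted, 0.02 m / 0.25 = 0.08, 0.0124 m / 0.25 = 0.0496.

Call:
{"method": "step_hand", "body": {
  "ticks": {"moves":[[0.0068,0.002,0.04,0,0,0],[0,0,0.08,0,0,0],[0,0,0.08,0,0,0],[0,0,0.08,0,0,0],[0,0,0.0496,0,0,0],[0,0,0,0,0,0],[0,0,0,0,0,0],[0,0,0,0,0,0],[0,0,0,0,0,0]]}
}}

```text
time_s: 4.23
tcp_pos: [0.6627, -0.1293, 0.0402]
tool_rot: [0.0, 1.0, -0.0, 0.001]
force: [0.2, -0.8, 0.7]
finger_gap: 0.0855
grip_force: 0.0
```

Call:
{"method": "step_hand", "body": {
  "ticks": {"moves":[[0,0,0,0,0,0],[0,0,0,0,0,0],[0,0,0,0,0,0],[0,0,0,0,0,0],[0,0,0,0,0,0],[0,0,0,0,0,0],[0,0,0,0,0,0],[0,0,0,0,0,0],[0,0,0,0,0,0],[0,0,0,0,0,0]]},
  "aperture": 0.03,
  "grip_force": 60
}}

```text
time_s: 5.07
tcp_pos: [0.6622, -0.1292, 0.0395]
tool_rot: [0.0, 1.0, -0.0, 0.0]
force: [-1.6, 0.7, 6.7]
finger_gap: 0.0391
grip_force: 59.7
```

Converted, -0.04 m / 0.25 = -0.16, 0.02 m / 0.25 = 0.08.

Call:
{"method": "step_hand", "body": {
  "ticks": {"moves":[[0,0,-0.04,0,0,0],[0,0,-0.12,0,0,0],[0,0,-0.16,0,0,0],[0,0.08,0,0,0,0],[0,0.14,0,0,0,0],[0,0.14,0,0,0,0],[0,0.14,0,0,0,0],[0,0.14,0,0,0,0],[0,0.14,0,0,0,0],[0,0.14,0,0,0,0],[0,0.12,0,0,0,0],[0.024,0.084,0,0,0,0]]}
}}

```text
time_s: 6.07
tcp_pos: [0.656, 0.1557, 0.1192]
tool_rot: [-0.001, 1.0, 0.0, 0.0]
force: [-0.4, 0.7, -3.6]
finger_gap: 0.0387
grip_force: 61.5
```

Call:
{"method": "step_hand", "body": {
  "ticks": {"moves":[[0,0,0,0,0,0],[0,0,0,0,0,0],[0,0,0,0,0,0],[0,0,0,0,0,0],[0,0,0,0,0,0],[0,0,0,0,0,0]]}
}}

```text
time_s: 6.57
tcp_pos: [0.6563, 0.1509, 0.119]
tool_rot: [0.001, 1.0, -0.0, 0.0]
force: [0.5, 0.5, -3.9]
finger_gap: 0.0387
grip_force: 61.5
```

```bash
python3 -c "
from h import *
go(.6565,.1517,.0295)"
```

```text
tool d [-0.0002  0.0009  0.0895] yawfix [-0.0003  0.     -0.0016] t 6.5667
```

Converted, 0.025 m / 0.25 = 0.1, 0.02 m / 0.25 = 0.08.

Call:
{"method": "step_hand", "body": {
  "ticks": {"moves":[[0,0.002,0.04,0,0,0],[0,0,0.1,0,0,0],[0,0,0.1,0,0,0],[0,0,0.08,0,0,0],[0,0,0.024,0,0,0],[0,0,0.008,0,0,0],[0,0,0,0,0,0],[0,0,0,0,0,0],[0,0,0,0,0,0],[0,0,0,0,0,0],[0,0,0.004,0,0,0],[0,0,0,0,0,0]]}
}}

```text
time_s: 7.57
tcp_pos: [0.6561, 0.1524, 0.03]
tool_rot: [0.0, 1.0, -0.0, 0.0]
force: [0.2, 0.2, -3.6]
finger_gap: 0.0387
grip_force: 61.7
```

Converted, 0.001 m / 0.25 = 0.004.

Call:
{"method": "step_hand", "body": {
  "ticks": {"moves":[[0,0,0.004,0,0,0],[0,0,0,0,0,0],[0,0,0,0,0,0]]}
}}

```text
time_s: 7.82
tcp_pos: [0.6563, 0.1524, 0.0295]
tool_rot: [0.0, 1.0, 0.0, 0.0]
force: [-4.2, -0.9, 5.7]
finger_gap: 0.0388
grip_force: 62.4
```

Call:
{"method": "step_hand", "body": {
  "ticks": {"moves":[[0,0,0.002,0,0,0],[0,0,0,0,0,0],[0,0,0,0,0,0]]}
}}

```text
time_s: 8.07
tcp_pos: [0.6563, 0.1524, 0.0295]
tool_rot: [0.0, 1.0, 0.0, 0.0]
force: [-7.2, -2.2, 12.4]
finger_gap: 0.0388
grip_force: 63.1
```

Contact is made, so I release and back off.

Call:
{"method": "step_hand", "body": {
  "ticks": {"moves":[[0,0,0,0,0,0],[0,0,0,0,0,0],[0,0,0,0,0,0],[0,0,0,0,0,0],[0,0,0,0,0,0],[0,0,0,0,0,0],[0,0,0,0,0,0],[0,0,0,0,0,0]]},
  "aperture": 0.085,
  "grip_force": 60
}}

```text
time_s: 8.73
tcp_pos: [0.6561, 0.1523, 0.0284]
tool_rot: [0.0, 1.0, -0.0, -0.0]
force: [-0.1, -0.2, 0.3]
finger_gap: 0.0852
grip_force: 0.0
```

Call:
{"method": "step_hand", "body": {
  "ticks": {"moves":[[0,0,-0.04,0,0,0],[0,0,-0.12,0,0,0],[0,0,-0.16,0,0,0],[0,0,-0.16,0,0,0],[0,0,-0.16,0,0,0],[0,0,-0.16,0,0,0],[0,0,-0.06,0,0,0],[0,0,0,0,0,0],[0,0,0,0,0,0],[0,0,0,0,0,0]]}
}}

```text
time_s: 9.57
tcp_pos: [0.6557, 0.1523, 0.2431]
tool_rot: [0.0, 1.0, -0.0, -0.0]
force: [-0.0, -0.5, -0.4]
finger_gap: 0.0846
grip_force: 0.0
```

```bash
python3 - <<'E'
from h import *
go(.468,-.189,.231)
im,w=cloud('scene'); cv2.imwrite('pics/s2.png',im); P=w.reshape(-1,3)
m=(np.hypot(P[:,0]-.6565,P[:,1]-.152)<.06)&(P[:,2]>.061)&(P[:,2]<.07)
q=P[m]; print(q.mean(0),cv2.minEnclosingCircle(q[:,:2].astype(np.float32)))
E
```

```text
tool d [ 0.1876 -0.3414  0.0123] yawfix [-0.0002 -0.0007 -0.0003] t 9.5667
[0.65898587 0.15078574 0.06580532] ((0.6567827463150024, 0.15269513428211212), 0.02091168239712715)
```

View pics/s2.png

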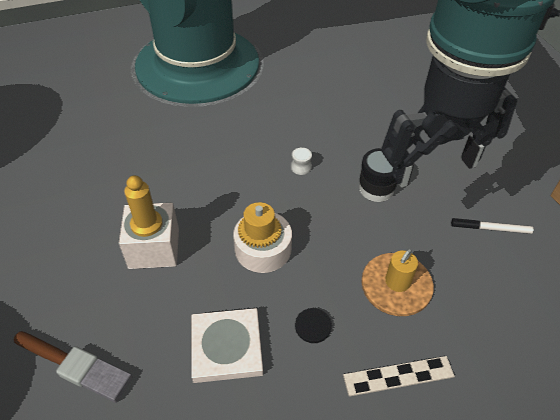

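The weight stands upright on the mat (402,270), and everything else is unchanged. Next is the finial.

Converted, -0.0341 m / 0.25 = -0.1364, 0.0188 m / 0.25 = 0.0752.

Call:
{"method": "step_hand", "body": {
  "ticks": {"moves":[[0.04,-0.072,0,0,0,0],[0.0752,-0.1364,0,0,0,0],[0.0752,-0.1364,0,0,0,0],[0.0752,-0.1364,0,0,0,0],[0.0752,-0.1364,0,0,0,0],[0.0752,-0.1364,0,0,0,0],[0.0752,-0.1364,0,0,0,0],[0.0752,-0.1364,0,0,0,0],[0.0752,-0.1364,0,0,0,0],[0.0752,-0.1364,0,0,0,0],[0.0336,-0.066,0,0,0,0],[0,0,0,0,0,0]]}
}}

```text
time_s: 10.62
tcp_pos: [0.4657, -0.193, 0.2431]
tool_rot: [0.003, 1.0, -0.0, -0.001]
force: [-0.5, -0.3, 0.6]
finger_gap: 0.0857
grip_force: 0.0
```

Call:
{"method": "step_hand", "body": {
  "ticks": {"moves":[[0,0,0.08,0,0,0],[0,0,0.08,0,0,0],[0,0,0,0,0,0],[0,0,0,0,0,0],[0,0,0,0,0,0],[0,0,0,0,0,0],[0,0,0,0,0,0],[0,0,0,0,0,0]]}
}}

```text
time_s: 11.28
tcp_pos: [0.4687, -0.189, 0.204]
tool_rot: [0.0, 1.0, -0.0, 0.0]
force: [-0.4, 0.4, 0.3]
finger_gap: 0.0848
grip_force: 0.0
```

```bash
python3 -c "
from h import *
go(.4685,-.189,.113)"
```

```text
tool d [ 0.0003 -0.      0.091 ] yawfix [-0.0002  0.0009 -0.0001] t 11.2833
```

Converted, 0.025 m / 0.25 = 0.1, 0.02 m / 0.25 = 0.08.

Call:
{"method": "step_hand", "body": {
  "ticks": {"moves":[[0,0,0.04,0,0,0],[0,0,0.1,0,0,0],[0,0,0.1,0,0,0],[0,0,0.08,0,0,0],[0,0,0.04,0,0,0],[0,0,0,0,0,0],[0,0,0,0,0,0],[0,0,0,0,0,0],[0,0,0,0,0,0],[0,0,0,0,0,0]]}
}}

```text
time_s: 12.12
tcp_pos: [0.4689, -0.1891, 0.1143]
tool_rot: [0.0, 1.0, -0.0, 0.001]
force: [-0.1, -0.3, -0.3]
finger_gap: 0.0848
grip_force: 0.0
```

Call:
{"method": "step_hand", "body": {
  "ticks": {"moves":[[0,0,0,0,0,0],[0,0,0,0,0,0],[0,0,0,0,0,0],[0,0,0,0,0,0],[0,0,0,0,0,0],[0,0,0,0,0,0],[0,0,0,0,0,0],[0,0,0,0,0,0],[0,0,0,0,0,0],[0,0,0,0,0,0]]},
  "aperture": 0.025,
  "grip_force": 60
}}

```text
time_s: 12.95
tcp_pos: [0.4686, -0.1891, 0.1137]
tool_rot: [0.0, 1.0, -0.0, 0.0]
force: [-2.1, -0.4, 4.7]
finger_gap: 0.0328
grip_force: 59.1
```

Converted, -0.032 m / 0.25 = -0.128, -0.02 m / 0.25 = -0.08.

Call:
{"method": "step_hand", "body": {
  "ticks": {"moves":[[0,0,-0.04,0,0,0],[0,0,-0.08,0,0,0],[0,0,-0.08,0,0,0],[-0.06,0.02,0,0,0,0],[-0.128,0.0412,0,0,0,0],[-0.128,0.0412,0,0,0,0],[-0.128,0.0412,0,0,0,0],[-0.128,0.0412,0,0,0,0],[-0.128,0.0412,0,0,0,0],[-0.06,0.02,0,0,0,0],[-0.036,0.01,0,0,0,0],[0,0,0,0,0,0]]}
}}

```text
time_s: 13.95
tcp_pos: [0.6683, -0.1243, 0.1632]
tool_rot: [-0.0, 1.0, -0.0, -0.0]
force: [-0.2, -0.5, -2.4]
finger_gap: 0.0326
grip_force: 59.9
```

Call:
{"method": "step_hand", "body": {
  "ticks": {"moves":[[0,0,0.08,0,0,0],[0,0,0.08,0,0,0],[0,0,0,0,0,0],[0,0,0,0,0,0],[0,0,0,0,0,0],[0,0,0,0,0,0],[0,0,0,0,0,0],[0,0,0,0,0,0]]}
}}

```text
time_s: 14.62
tcp_pos: [0.6677, -0.1252, 0.1243]
tool_rot: [0.0, 1.0, -0.0, 0.001]
force: [-0.7, 0.7, -1.3]
finger_gap: 0.0329
grip_force: 60.0
```

```bash
python3 -c "
from h import *
go(.6675,-.125,.0637)"
```

```text
tool d [0.0002 0.0002 0.0606] yawfix [-0.0002  0.0011 -0.0003] t 14.6167
```

Converted, 0.02 m / 0.25 = 0.08, 0.01 m / 0.25 = 0.04.

Call:
{"method": "step_hand", "body": {
  "ticks": {"moves":[[0,0,0.04,0,0,0],[0,0,0.08,0,0,0],[0,0,0.08,0,0,0],[0,0,0.032,0,0,0],[0,0,0.004,0,0,0],[0,0,0,0,0,0],[0,0,0,0,0,0],[0,0,0,0,0,0],[0,0,0,0,0,0],[0,0,0.004,0,0,0],[0,0,0,0,0,0],[0,0,0,0,0,0]]}
}}

```text
time_s: 15.62
tcp_pos: [0.6674, -0.125, 0.0634]
tool_rot: [0.0, 1.0, -0.0, -0.0]
force: [0.4, 0.8, -2.2]
finger_gap: 0.0325
grip_force: 60.7
```

Call:
{"method": "step_hand", "body": {
  "ticks": {"moves":[[0,0,0.004,0,0,0],[0,0,0,0,0,0],[0,0,0,0,0,0]]}
}}

```text
time_s: 15.87
tcp_pos: [0.6676, -0.125, 0.0631]
tool_rot: [0.0, 1.0, 0.0, 0.0]
force: [-3.7, 0.7, 7.0]
finger_gap: 0.0322
grip_force: 61.6
```

Call:
{"method": "step_hand", "body": {
  "ticks": {"moves":[[0,0,0,0,0,0],[0,0,0,0,0,0],[0,0,0,0,0,0],[0,0,0,0,0,0],[0,0,0,0,0,0],[0,0,0,0,0,0],[0,0,0,0,0,0],[0,0,0,0,0,0]]},
  "aperture": 0.085,
  "grip_force": 60
}}

```text
time_s: 16.53
tcp_pos: [0.6675, -0.1251, 0.0624]
tool_rot: [0.0, 1.0, -0.0, 0.0]
force: [-1.0, -0.6, 1.0]
finger_gap: 0.0848
grip_force: 0.0
```

Call:
{"method": "step_hand", "body": {
  "ticks": {"moves":[[0,0,-0.04,0,0,0],[0,0,-0.12,0,0,0],[0,0,-0.16,0,0,0],[0,0,-0.16,0,0,0],[0,0,0,0,0,0],[0.1196,0.0796,0,0,0,0],[0.1196,0.0796,0,0,0,0],[0.1196,0.0796,0,0,0,0],[0.1196,0.0796,0,0,0,0],[0.1196,0.0796,0,0,0,0],[0,0,0,0,0,0],[0,0,0,0,0,0]]}
}}

```text
time_s: 17.53
tcp_pos: [0.5174, -0.0243, 0.1835]
tool_rot: [-0.001, 1.0, 0.001, 0.001]
force: [0.5, -0.0, -0.1]
finger_gap: 0.0852
grip_force: 0.0
```

Call:
{"method": "step_hand", "body": {
  "ticks": {"moves":[[0,0,0.08,0,0,0],[0,0,0.08,0,0,0],[0,0,0,0,0,0],[0,0,0,0,0,0],[0,0,0,0,0,0],[0,0,0,0,0,0],[0,0,0,0,0,0]]}
}}

```text
time_s: 18.12
tcp_pos: [0.5186, -0.0257, 0.1433]
tool_rot: [0.0, 1.0, 0.0, 0.001]
force: [1.0, -0.9, 0.6]
finger_gap: 0.0851
grip_force: 0.0
```

```bash
python3 - <<'E'
from h import *
go(.518,-.0253,.058)
im,w=cloud('scene'); cv2.imwrite('pics/s3.png',im); P=w.reshape(-1,3)
m=(np.hypot(P[:,0]-.6675,P[:,1]+.125)<.05)&(P[:,2]>.04)&(P[:,2]<.095)
q=P[m]; print(cv2.minEnclosingCircle(q[:,:2].astype(np.float32)))
E
```

```text
tool d [0.0007 0.0004 0.0853] yawfix [ 0.      0.0013 -0.0005] t 18.1167
((0.6690754294395447, -0.12475401163101196), 0.01685468852519989)
```

View pics/s3.png

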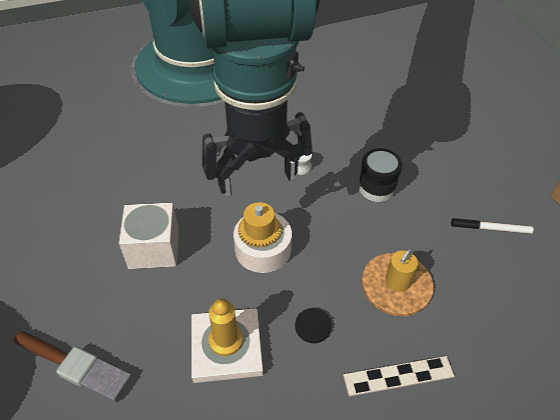

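The finial stands on the low plinth (225,325), and the gripper is above the barrel (262,225).

Converted, 0.025 m / 0.25 = 0.1, 0.017 m / 0.25 = 0.068.

Call:
{"method": "step_hand", "body": {
  "ticks": {"moves":[[0.0028,0.0016,0.04,0,0,0],[0,0,0.1,0,0,0],[0,0,0.1,0,0,0],[0,0,0.068,0,0,0],[0,0,0.04,0,0,0],[0,0,0,0,0,0],[0,0,0,0,0,0],[0,0,0,0,0,0],[0,0,0,0,0,0],[0,0,0,0,0,0]]}
}}

```text
time_s: 19.0
tcp_pos: [0.5178, -0.025, 0.0563]
tool_rot: [0.0, 1.0, 0.0, 0.001]
force: [0.1, 0.0, -0.8]
finger_gap: 0.0852
grip_force: 0.0
```

Call:
{"method": "step_hand", "body": {
  "ticks": {"moves":[[0,0,0,0,0,0],[0,0,0,0,0,0],[0,0,0,0,0,0],[0,0,0,0,0,0],[0,0,0,0,0,0],[0,0,0,0,0,0],[0,0,0,0,0,0],[0,0,0,0,0,0],[0,0,0,0,0,0],[0,0,0,0,0,0]]},
  "aperture": 0.038,
  "grip_force": 60
}}

```text
time_s: 19.83
tcp_pos: [0.5174, -0.0252, 0.0559]
tool_rot: [0.0, 1.0, 0.0, 0.0]
force: [-3.4, -0.1, 11.9]
finger_gap: 0.0464
grip_force: 59.9
```

Converted, -0.035 m / 0.25 = -0.14, -0.03 m / 0.25 = -0.12.

Call:
{"method": "step_hand", "body": {
  "ticks": {"moves":[[0,0,-0.04,0,0,0],[0,0,-0.12,0,0,0],[0,0,-0.12,0,0,0],[0,0,0,0,0,0],[0.02,-0.06,0,0,0,0],[0.046,-0.14,0,0,0,0],[0.046,-0.14,0,0,0,0],[0.046,-0.14,0,0,0,0],[0.04,-0.12,0,0,0,0],[0.016,-0.052,0,0,0,0],[0,0,0,0,0,0],[0,0,0,0,0,0]]}
}}

```text
time_s: 20.83
tcp_pos: [0.4633, -0.1886, 0.1254]
tool_rot: [0.001, 1.0, -0.0, -0.0]
force: [-0.2, 0.1, -4.3]
finger_gap: 0.0465
grip_force: 63.2
```

Call:
{"method": "step_hand", "body": {
  "ticks": {"moves":[[0,0,0.04,0,0,0],[0,0,0.04,0,0,0],[0,0,0,0,0,0],[0,0,0,0,0,0],[0,0,0,0,0,0],[0,0,0,0,0,0],[0,0,0,0,0,0],[0,0,0,0,0,0]]}
}}

```text
time_s: 21.5
tcp_pos: [0.4639, -0.188, 0.1057]
tool_rot: [0.0, 1.0, -0.0, 0.0]
force: [0.1, 0.8, -4.2]
finger_gap: 0.0465
grip_force: 63.1
```

```bash
python3 -c "
from h import *
go(.464,-.1883,.0809)"
```

```text
tool d [-0.0001 -0.0003  0.0248] yawfix [-0.0001  0.0005 -0.0002] t 21.5
```

Converted, 0.01 m / 0.25 = 0.04, 0.004 m / 0.25 = 0.016.

Call:
{"method": "step_hand", "body": {
  "ticks": {"moves":[[0,0,0.04,0,0,0],[0,0,0.04,0,0,0],[0,0,0.016,0,0,0],[0,0,0,0,0,0],[0,0,0,0,0,0],[0,0,0,0,0,0],[0,0,0,0,0,0],[0,0,0,0,0,0],[0,0,0.004,0,0,0],[0,0,0,0,0,0],[0,0,0,0,0,0]]}
}}

```text
time_s: 22.42
tcp_pos: [0.4637, -0.1881, 0.0804]
tool_rot: [0.0, 1.0, -0.0, 0.0]
force: [-0.3, -0.8, -3.7]
finger_gap: 0.0466
grip_force: 65.0
```

Call:
{"method": "step_hand", "body": {
  "ticks": {"moves":[[0,0,0.004,0,0,0],[0,0,0,0,0,0],[0,0,0,0,0,0]]}
}}

```text
time_s: 22.67
tcp_pos: [0.4637, -0.1881, 0.0801]
tool_rot: [0.0, 1.0, 0.0, 0.0]
force: [-8.3, 4.1, 19.0]
finger_gap: 0.0464
grip_force: 67.1
```

Converted, -0.0005 m / 0.25 = -0.002.

Call:
{"method": "step_hand", "body": {
  "ticks": {"moves":[[0,0,-0.002,0,0,0],[0,0,0,0,0,0],[0,0,0,0,0,0],[0,0,0,0,0,0],[0,0,0,0,0,0],[0,0,0,0,0,0],[0,0,0,0,0,0],[0,0,0,0,0,0]]},
  "aperture": 0.085,
  "grip_force": 60
}}

```text
time_s: 23.33
tcp_pos: [0.4638, -0.1881, 0.0799]
tool_rot: [0.0, 1.0, -0.0, 0.0]
force: [0.5, 0.7, -0.4]
finger_gap: 0.0855
grip_force: 0.0
```

Call:
{"method": "step_hand", "body": {
  "ticks": {"moves":[[0,0,-0.04,0,0,0],[0,0,-0.12,0,0,0],[0,0,-0.16,0,0,0],[-0.0772,0.136,-0.04,0,0,0],[-0.0772,0.136,0,0,0,0],[-0.0772,0.136,0,0,0,0],[-0.0772,0.136,0,0,0,0],[-0.0772,0.136,0,0,0,0],[-0.0772,0.136,0,0,0,0],[-0.0772,0.136,0,0,0,0],[-0.0772,0.136,0,0,0,0],[-0.0772,0.136,0,0,0,0]]}
}}

```text
time_s: 24.33
tcp_pos: [0.6381, 0.1197, 0.1708]
tool_rot: [0.0, 1.0, -0.0, 0.0]
force: [0.6, -1.7, 0.3]
finger_gap: 0.085
grip_force: 0.0
```

Call:
{"method": "step_hand", "body": {
  "ticks": {"moves":[[-0.074,0.134,0,0,0,0],[0,0,0,0,0,0],[0,0,0.08,0,0,0],[0,0,0.08,0,0,0],[0,0,0,0,0,0],[0,0,0,0,0,0],[0,0,0,0,0,0],[0,0,0,0,0,0],[0,0,0,0,0,0]]}
}}

```text
time_s: 25.08
tcp_pos: [0.6565, 0.1514, 0.1312]
tool_rot: [0.0, 1.0, 0.0, 0.001]
force: [-0.2, 0.1, 0.1]
finger_gap: 0.0849
grip_force: 0.0
```

```bash
python3 - <<'E'
from h import *
go(.6565,.1525,.0295)
im,w=cloud('scene'); cv2.imwrite('pics/s4.png',im); P=w.reshape(-1,3)
m=(np.hypot(P[:,0]-.464,P[:,1]+.188)<.05)&(P[:,2]>.109)&(P[:,2]<.115)
q=P[m]; print(cv2.minEnclosingCircle(q[:,:2].astype(np.float32)))
E
```

```text
tool d [0.0002 0.0011 0.1017] yawfix [ 0.0004  0.0015 -0.0004] t 25.0833
((0.4637688100337982, -0.18721096217632294), 0.025006428360939026)
```

View pics/s4.png

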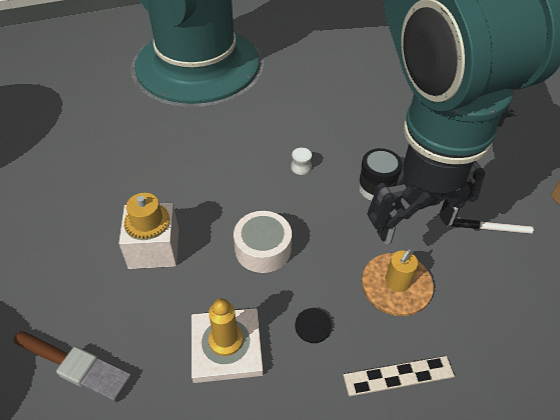

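The barrel stands on the high plinth (147,215), the middle plinth (263,240) is empty, and the gripper is above the weight (402,270).

Converted, 0.025 m / 0.25 = 0.1, 0.02 m / 0.25 = 0.08.

Call:
{"method": "step_hand", "body": {
  "ticks": {"moves":[[0,0.004,0.04,0,0,0],[0,0,0.1,0,0,0],[0,0,0.1,0,0,0],[0,0,0.08,0,0,0],[0,0,0.06,0,0,0],[0,0,0.026,0,0,0],[0,0,0,0,0,0],[0,0,0,0,0,0],[0,0,0,0,0,0],[0,0,0,0,0,0]]}
}}

```text
time_s: 25.97
tcp_pos: [0.6567, 0.1525, 0.0296]
tool_rot: [0.0, 1.0, 0.0, 0.001]
force: [-0.0, -0.9, -0.2]
finger_gap: 0.0846
grip_force: 0.0
```

Call:
{"method": "step_hand", "body": {
  "ticks": {"moves":[[0,0,0,0,0,0],[0,0,0,0,0,0],[0,0,0,0,0,0],[0,0,0,0,0,0],[0,0,0,0,0,0],[0,0,0,0,0,0],[0,0,0,0,0,0],[0,0,0,0,0,0],[0,0,0,0,0,0],[0,0,0,0,0,0]]},
  "aperture": 0.03,
  "grip_force": 60
}}

```text
time_s: 26.8
tcp_pos: [0.6561, 0.1523, 0.0289]
tool_rot: [0.0, 1.0, 0.0, 0.0]
force: [-2.4, -0.8, 5.7]
finger_gap: 0.0388
grip_force: 59.8
```

Converted, -0.04 m / 0.25 = -0.16, -0.0318 m / 0.25 = -0.1272.

Call:
{"method": "step_hand", "body": {
  "ticks": {"moves":[[0,0,-0.04,0,0,0],[0,0,-0.12,0,0,0],[0,0,-0.16,0,0,0],[0,0,-0.04,0,0,0],[0.048,-0.064,0,0,0,0],[0.096,-0.1272,0,0,0,0],[0.096,-0.1272,0,0,0,0],[0.096,-0.1272,0,0,0,0],[0.096,-0.1272,0,0,0,0],[0.064,-0.0848,0,0,0,0],[0.032,-0.0424,0,0,0,0],[0,0,0,0,0,0]]}
}}

```text
time_s: 27.8
tcp_pos: [0.5225, -0.0252, 0.119]
tool_rot: [0.002, 1.0, -0.0, -0.0]
force: [1.0, 0.1, -3.6]
finger_gap: 0.0389
grip_force: 61.3
```

Call:
{"method": "step_hand", "body": {
  "ticks": {"moves":[[0,0,0.04,0,0,0],[0,0,0.04,0,0,0],[0,0,0,0,0,0],[0,0,0,0,0,0],[0,0,0,0,0,0],[0,0,0,0,0,0],[0,0,0,0,0,0],[0,0,0,0,0,0]]}
}}

```text
time_s: 28.47
tcp_pos: [0.5242, -0.0225, 0.0986]
tool_rot: [0.0, 1.0, -0.0, 0.0]
force: [-0.8, -0.2, -4.3]
finger_gap: 0.0385
grip_force: 61.3
```

```bash
python3 -c "
from h import *
go(.5243,-.0225,.0639)"
```

```text
tool d [-0.0001  0.      0.0347] yawfix [-0.      0.0004 -0.0001] t 28.4667
```

Converted, 0.015 m / 0.25 = 0.06, 0.01 m / 0.25 = 0.04.

Call:
{"method": "step_hand", "body": {
  "ticks": {"moves":[[0,0,0.04,0,0,0],[0,0,0.06,0,0,0],[0,0,0.032,0,0,0],[0,0,0.004,0,0,0],[0,0,0,0,0,0],[0,0,0,0,0,0],[0,0,0,0,0,0],[0,0,0,0,0,0],[0,0,0.004,0,0,0],[0,0,0,0,0,0],[0,0,0,0,0,0]]}
}}

```text
time_s: 29.38
tcp_pos: [0.524, -0.0226, 0.0634]
tool_rot: [0.0, 1.0, -0.0, 0.0]
force: [0.4, 0.7, -4.6]
finger_gap: 0.0385
grip_force: 63.4
```

Call:
{"method": "step_hand", "body": {
  "ticks": {"moves":[[0,0,0.0032,0,0,0],[0,0,0,0,0,0],[0,0,0,0,0,0]]}
}}

```text
time_s: 29.63
tcp_pos: [0.5241, -0.0226, 0.063]
tool_rot: [0.0, 1.0, 0.0, 0.0]
force: [-2.6, -0.8, 4.8]
finger_gap: 0.0389
grip_force: 64.1
```

Contact; I release, lift and move aside for the check.

Call:
{"method": "step_hand", "body": {
  "ticks": {"moves":[[0,0,0,0,0,0],[0,0,0,0,0,0],[0,0,0,0,0,0],[0,0,0,0,0,0],[0,0,0,0,0,0],[0,0,0,0,0,0],[0,0,0,0,0,0],[0,0,0,0,0,0]]},
  "aperture": 0.085,
  "grip_force": 60
}}

```text
time_s: 30.3
tcp_pos: [0.524, -0.0226, 0.0626]
tool_rot: [0.0, 1.0, -0.0, 0.0]
force: [0.0, -0.3, -0.6]
finger_gap: 0.0852
grip_force: 0.0
```

Call:
{"method": "step_hand", "body": {
  "ticks": {"moves":[[0,0,-0.04,0,0,0],[0,0,-0.12,0,0,0],[0,0,-0.16,0,0,0],[0,0,-0.16,0,0,0],[0,0,-0.12,0,0,0],[0,0.16,0,0,0,0],[0,0.16,0,0,0,0],[0,0.16,0,0,0,0],[0,0.16,0,0,0,0],[0,0.16,0,0,0,0],[0,0.12,0,0,0,0],[0,0,0,0,0,0]]}
}}

```text
time_s: 31.3
tcp_pos: [0.5229, 0.2142, 0.213]
tool_rot: [-0.004, 1.0, 0.001, -0.0]
force: [-0.8, 0.4, -0.3]
finger_gap: 0.0852
grip_force: 0.0
```

Call:
{"method": "step_hand", "body": {
  "ticks": {"moves":[[0,0,0,0,0,0],[0,0,0,0,0,0],[0,0,0,0,0,0],[0,0,0,0,0,0],[0,0,0,0,0,0],[0,0,0,0,0,0]]}
}}

```text
time_s: 31.8
tcp_pos: [0.5242, 0.2068, 0.2128]
tool_rot: [0.001, 1.0, -0.0, 0.0]
force: [0.4, 0.3, -0.2]
finger_gap: 0.0848
grip_force: 0.0
```

```bash
python3 - <<'E'
from h import *
for n in ['top','scene']:
    im,w=cloud(n); cv2.imwrite(f'pics/{n}9.png',im); P=w.reshape(-1,3)
    for c,a,b in [((.6675,-.125),.04,.095),((.5243,-.0225),.096,.104),((.464,-.188),.109,.115),((.466,.2105),.06,.075),((.3727,.1025),.028,.04)]:
        m=(np.hypot(P[:,0]-c[0],P[:,1]-c[1])<.045)&(P[:,2]>a)&(P[:,2]<b)
        q=P[m]; print(n,c,len(q)>3 and cv2.minEnclosingCircle(q[:,:2].astype(np.float32)))
E
```

```text
top (0.6675, -0.125) ((0.6636470556259155, -0.12416985630989075), 0.016788098961114883)
top (0.5243, -0.0225) ((0.5232864618301392, -0.02255062945187092), 0.01998508721590042)
top (0.464, -0.188) ((0.46270179748535156, -0.187868133187294), 0.023978687822818756)
top (0.466, 0.2105) ((0.4653073847293854, 0.20999188721179962), 0.034147847443819046)
top (0.3727, 0.1025) ((0.3717378079891205, 0.1020929366350174), 0.017907725647091866)
scene (0.6675, -0.125) ((0.6678330898284912, -0.1245216578245163), 0.016945164650678635)
scene (0.5243, -0.0225) ((0.5249491930007935, -0.02197190746665001), 0.02085103653371334)
scene (0.464, -0.188) ((0.46363675594329834, -0.18754471838474274), 0.024876197800040245)
scene (0.466, 0.2105) ((0.4671659767627716, 0.2095216065645218), 0.03562130033969879)
scene (0.3727, 0.1025) ((0.37236079573631287, 0.10286225378513336), 0.019537128508090973)
```

View pics/scene9.png

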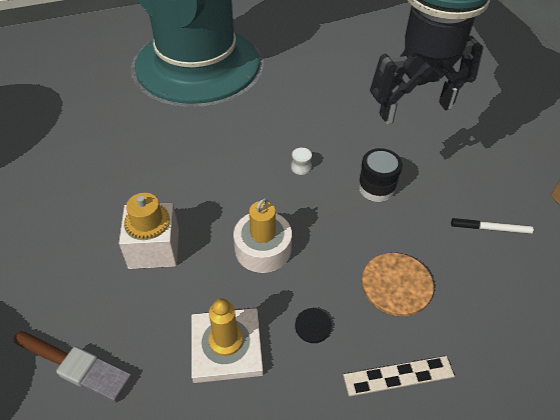

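The finial (225,325), weight (263,222) and barrel (147,215) each stand upright on the right plinth, centred on the disc. The lens and loupe are where they were.

```bash
python3 -c "
from workcell import ctrl, cams, observe
print(ctrl.job_done())"
```

```text
the job is handed in; nothing more can be done
None
```

I handed the job in at about 32 s; in the last pictures the finial, weight and barrel each stand upright on the low, middle and high plinths, about 4 mm or less off centre, with lens and loupe unmoved (the hand-in call gave no verdict).

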